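# Point-and-check the valve parts and log the check

### The job

Do the point-and-check before reassembly. First point with the fingertips from above, fingers pointing down, at the hub of the valve head with the round handwheel, about two centimetres above it, and stay there for two seconds; then point in the same way at the middle of the pressure gauge's dial for two seconds; then press the button of the check counter all the way down, let it come up again and finish clear of it. Do not touch, move or lift the valve heads, gauge, spanner or nozzle tip, and do not bring the fingertips down over any of the other three valve heads.

Things in the scene. Friction and masses are not known exactly. Their poses are not given: they have to be found in the camera images.
- stand: Fixed aluminium bar, 70 (x) x 310 (y) x 45 mm high, with four square slots in a row along its y axis at y = -112.5, -37.5, 37.5 and 112.5 mm; each holds one valve head, in any order. Origin at the centre of its underside.
- valve_wheel: Brass valve head whose top is a level round handwheel, 58 mm across, with three spokes and a hub. Loose, standing upright in a slot of the stand. Origin on its vertical axis at the stem's lower end, 40 mm below the stand's top face; z up. Below the 40 mm wide round collar (z 40 to 50 mm) is a stem 24 mm thick. Top of the wheel and hub at z = 115 mm.
- wheel_hub (a point): The centre of the handwheel's hub, on its top face, 115 mm above valve_wheel's origin (about 120 mm above the shelf); z up. The first thing to point at.
- valve_lever: Chrome valve head with two squeeze levers, one over the other, reaching about 76 mm out from the axis to its -x side. Loose, standing upright in a slot of the stand. Origin on its vertical axis at the stem's lower end, 40 mm below the stand's top face; z up. Below the 40 mm wide round collar (z 40 to 50 mm) is a stem 24 mm thick. Top at z = 121 mm over the axis, rising to about 132 mm at the end of the upper lever.
- valve_spout: Chrome valve head with a domed cap, 32 mm thick, and a straight round spout reaching 42 mm out to its -x side at z = 74 mm. Loose, standing upright in a slot of the stand. Origin on its vertical axis at the stem's lower end, 40 mm below the stand's top face; z up. Below the 40 mm wide round collar (z 40 to 50 mm) is a stem 24 mm thick. Top at z = 110 mm.
- valve_hex: Brass valve head with a plain hexagon cap 32 mm across flats, nothing sticking out. Loose, standing upright in a slot of the stand. Origin on its vertical axis at the stem's lower end, 40 mm below the stand's top face; z up. Below the 40 mm wide round collar (z 40 to 50 mm) is a stem 24 mm thick. Top at z = 101 mm.
- gauge: Round pressure gauge, red enamelled case 63 mm across and 26 mm high, lying loose on its back with the white dial up; its brass stem reaches 60 mm out from the middle to its -x side. Origin at the centre of its underside, z up.
- gauge_dial (a point): The middle of the gauge's dial, on its face, 27 mm above the shelf; z up. The second thing to point at.
- counter: Check counter: fixed grey box 85 (x) x 75 (y) x 34 mm high with one push button on top, on its x axis. Origin at the centre of its underside. It and the gauge may stand on either side of the robot's x axis.
- check_button_top (a point): Centre of the top of the counter's grey push button (28 mm across, in a black housing) when up; it is pressed straight down.
- check_button (a joint): Travel of the push button in m: 0 up, 0.006 fully down. A spring returns it; fully down takes 5 N.
- spanner: Loose steel spanner 160 mm long lying flat on the shelf along its own x axis. Bystander.
- nozzle: Loose grey plastic nozzle tip, a cone 34 mm across its foot and 55 mm high, standing upright. Origin at the centre of its underside. Bystander.
There are look-alikes about, which are no part of the job. What is shaped like the gauge but blue is not meant.

How it is judged:
By the outcome, as a careful person would: the job done as asked, in the order asked, and still so for the second after the job is handed in, with the robot touching nothing.
It also fails if it takes over 70 s, if anything falls off the work surface, if the arm or the gripper's body presses on something with over 40 N, if the wrist force passes 120 N, or if a joint passes its speed limit or range.

### The arm

A 7-joint arm with a two-finger parallel gripper is mounted at the origin on the work surface. World frame = base frame: x ahead of the robot, y to its left, z up, the work surface at z = 0. Lengths are in m, angles in rad, forces in N, time in s.
With the tool pointing down it reaches from about 0.4 to 0.85 m from the base axis. Payload 4.5 kg.
Tool frame: the origin (TCP) lies at the very end of the fingers, on their centre line; the grasp point (between the pads) lies 19 mm behind it; z points along the fingers, y is the line along which they close (so a half turn about z gives the same grasp; the last joint's range is limited). The gripper opens to 88 mm and grips with 3 to 60 N. Pads are 18 mm wide; open, the fingers measure 123 mm over their backs; the gripper's body (75 mm by 187 mm) begins 45 mm behind the grasp point.
Start: joints at [-1.187, 0.689, -0.195, 1.565, 0.157, 0.902, -0.215], TCP at [0.214, 0.587, 0.239] pointing down, gripper open.
Joint ranges: [-3.01, 3.01], [-0.46, 2.08], [-1.47, 1.51], [0.13, 2.56], [-1, 4.14], [0.04, 2.09], [-2.66, 2.66]. Speed limits (rad/s): [2.57, 2.57, 3.14, 3.14, 3.14, 3.14, 3.14].

### API

Orientations are given as a unit quaternion [x, y, z, w].
In Python, from plant import r gives the robot as it stands. The module is installed in compiled form; this text tells all that it offers.
- The arm moves only by the tool step_arm, never from a script. Its argument "increments" is a list of rows, each a list of 2 entries, a list of its own where there are three numbers: the shift along the world's x, y, z in cm, then the turn, a rotation vector about the world's x, y, z in degrees. A call has exactly 10 rows; each row shifts and turns the commanded pose from where the row before left it; what a row does not reach is not made up. A row lasts 1/10 s, in which the tool goes at most 50 mm and 8.59 degrees, less where a joint would pass 70% of its speed; a pose out of reach is approached as far as the arm can. A call is refused whole if a number of a shift passes 5 or a number of a turn 8.59, either way. A call with a gripper value outside its range is refused whole. "fingers" is the opening, from 0 (shut) to 1 (fully open), set as the call begins (left out, the last holds). The fingers move at their own pace and stop on an object; "grip_force" is the grip in N (left out, the last holds). Time passes only in rows, so rows that do not move let the fingers close, or fill a call up. It gives the time, the measured TCP pose, the force, the opening and the grip force at its end, in the units of the state.
- r.get_state(): the state, without advancing time (a new reading comes with each control period).
- r.snapshot(name): name is "scene" or "top" or "wrist"; returns (picture, depth): 384x512x3 uint8, red, green, blue; 384x512 float32, m along the optical axis (not along the pixel's ray), 0 where there is no reading.
- r.calibration(name): a dict with "fov_y" (degrees; the focal length in pixels is half the picture's height over the tangent of half this angle, whatever the lens; pixels are square), "cx", "cy" (the principal point, pixels), "R" (3x3) and "t" (3): a world point X has camera coordinates R X + t. Camera axes: x right, y down, z forward; pixel columns grow to the right and rows downward; lengths in m; the calibration is good to about 2 mm. A picture is of the moment at which its call begins: read the wrist's pose just before it. calibration takes no time and is no camera call; for the wrist camera it gives the pose at the moment of the call.
- r.finish_job(): hands the job in; it is judged then, once.
The state is a dict: "clock": time; "q": joint angles; "qd": joint speeds; "joint_torque": joint torques, N m; "tool_pos": TCP position; "eef_rot": TCP orientation; "contact_force": force on the tool from outside, world axes, zero at the start; "moment": the same for the moment, N m; "opening": opening from 0.0 (shut) to 1.0 (fully open); "finger_force": force on a finger pad.
Only numpy, scipy, OpenCV 4.12 (cv2) and the standard library are available. Lean on these libraries where they do the work, as an engineer would, in place of code of your own. Each camera call takes 0.05 s, during which the arm holds its last target. There are 200 camera calls.

## Working session

There is one attempt and no reset: what is moved stays moved. The work goes in short steps, Python scripts to look and compute and a tool call to move; the robot and the scene stay as the last step left them, time stands still between calls to the robot, and variables do not carry over. Pictures are saved under pics/ and viewed, at most 10 in all, crops included, and the job is handed in when it is done.

Besides the shell and the picture viewer there is one more tool, called after "Call:" by a JSON object that holds its "fn" and its "kwargs". step_arm: Moves the arm, as the interface text tells. Its arguments: {"type":"object","properties":{"increments":{"type":"array","items":{"type":"array"}},"fingers":{"type":"number"},"grip_force":{"type":"number"}},"required":["increments"]}

```bash
mkdir -p pics; cat > h.py <<'E'
import numpy as np, cv2
from plant import r
def grab(n):
    c=r.calibration(n); p,d=r.snapshot(n); np.savez(''+n+'.npz',p=p,d=d,**{k:np.array(v) for k,v in c.items()}); return p
def world(n,u,v,win=1,z=None):
    f=np.load(''+n+'.npz'); d=f['d']; F=d.shape[0]/2/np.tan(np.radians(f['fov_y'])/2)
    ray=np.array([(u-f['cx'])/F,(v-f['cy'])/F,1]); R,t=f['R'],f['t']
    if z is None:
        w=d[v-win:v+win+1,u-win:u+win+1]; D=np.median(w[w>0])
    else:
        o=-R.T@t; q=R.T@ray; D=(z-o[2])/q[2]
    return R.T@(ray*D-t)
E
python3 - <<'E'
from h import *
for n in('top','scene'):
    cv2.imwrite(f'pics/{n}1.png',cv2.resize(grab(n)[:,:,::-1],(800,600),interpolation=cv2.INTER_CUBIC))
    print(r.calibration(n))
print(r.get_state())
E
```

```text
{'fov_y': 43.43985786931264, 'cx': 259.5910830454713, 'cy': 193.04900079774265, 'R': array([[-0.01262767, -0.99991903,  0.00157137],
       [-0.98821345,  0.01224005, -0.15259213],
       [ 0.15256054, -0.00347973, -0.988288  ]]), 't': array([0.0125683 , 0.53711644, 1.14516283])}
{'fov_y': 50.92899898545896, 'cx': 262.24562220175903, 'cy': 191.2193652529942, 'R': array([[ 0.82003418,  0.57221731, -0.01054969],
       [ 0.41397326, -0.6057842 , -0.67944952],
       [-0.39518361,  0.55280454, -0.73364641]]), 't': array([-0.46808994, -0.16244414,  1.10079919])}
{'clock': 0.1, 'q': array([-1.18718622,  0.6899151 , -0.19454274,  1.56619134,  0.15730602,
        0.90251042, -0.21508162]), 'qd': array([-0.0001635 , -0.00337358, -0.00137385, -0.00277874, -0.00051138,
        0.00090673, -0.00283131]), 'joint_torque': array([-2.20241753e-03, -5.28501356e+01, -1.27141569e+00, -1.53835022e+01,
       -5.26582729e-02,  1.90481609e-03,  4.84071211e-05]), 'tool_pos': array([0.21404182, 0.5866223 , 0.23799443]), 'eef_rot': array([ 1.73960459e-01,  9.84752300e-01, -8.10882189e-04, -8.87590696e-05]), 'contact_force': array([-0.87302307, -0.39101663, -0.12263048]), 'moment': array([-0.01797245, -0.0141056 , -0.04193431]), 'finger_force': 0.0, 'opening': 1.001620145336813}
```

View pics/top1.png

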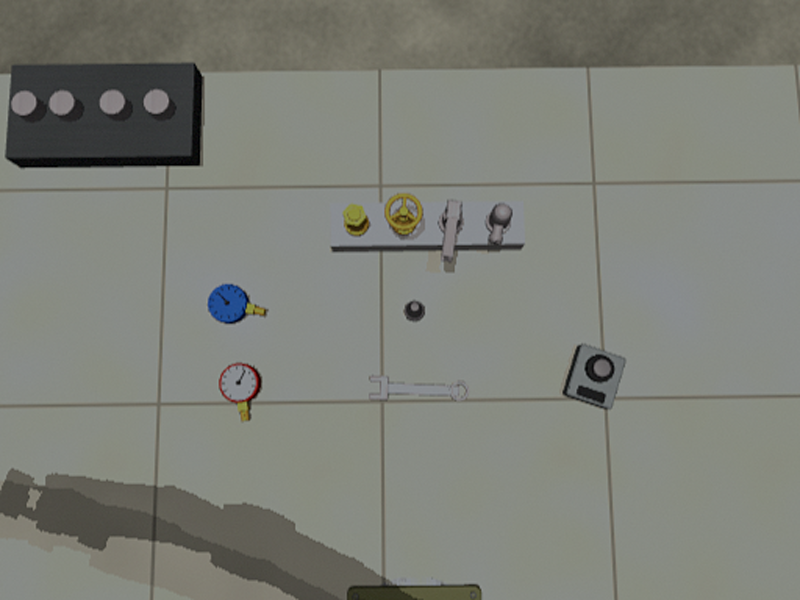

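View pics/scene1.png

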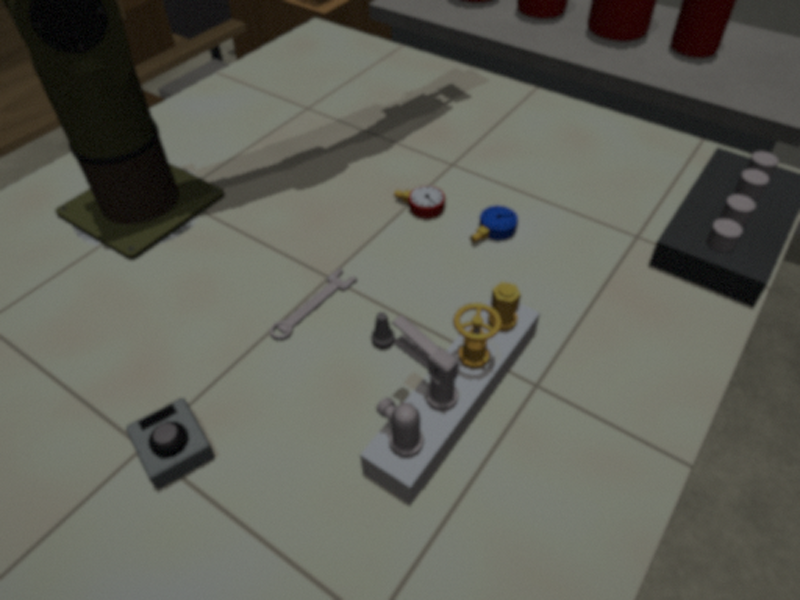

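```bash
python3 - <<'E'
from h import *
for k,(u,v),z in(('hub',(404,215),.12),('hubscene',0,0),('dial',(239,383),.027),('btn',(600,367),.045),('hex',(355,214),.106),('lever',(453,207),.126),('levend',(449,262),.13),('spout',(502,211),.115),('nozzle',(414,306),.05),('counter corner',(579,346),.034)):
    if not u if z==0 else False: pass
    if z==0: continue
    u*=.64;v*=.64
    print(k,world('top',u,v,z=z).round(4),world('top',int(round(u)),int(round(v))).round(4))
for k,(u,v),z in(('hub',(476,322),.12),('dial',(428,201),.027),('btn',(168,436),.045)):
    u*=.64;v*=.64
    print(k,world('scene',u,v,z=z).round(4),world('scene',int(round(u)),int(round(v))).round(4))
c=np.concatenate
t=cv2.imread('pics/top1.png')
a=cv2.resize(t[180:280,320:540],None,fx=3.6,fy=3.6)[:300]
E
```

```text
hub [0.6562 0.0069 0.12  ] [0.6564 0.0058 0.1157]Traceback (most recent call last):
  File "<stdin>", line 2, in <module>
TypeError: cannot unpack non-iterable int object
```

```bash
python3 - <<'E'
from h import *
def go(n,L):
  for k,u,v,z in L:
    u*=.64;v*=.64
    print(n,k,world(n,u,v,z=z).round(4),world(n,int(round(u)),int(round(v))).round(4))
go('top',(('hub',404,215,.12),('dial',239,383,.027),('btn',600,367,.045),('hex',355,214,.106),('lever',453,207,.126),('levend',449,262,.13),('spout',502,211,.115),('nozzle',414,306,.05)))
go('scene',(('hub',476,322,.12),('dial',428,201,.027),('btn',168,436,.045)))
E
```

```text
top hub [0.6562 0.0069 0.12  ] [0.6564 0.0058 0.1157]
top dial [0.4136 0.2686 0.027 ] [0.4139 0.2683 0.0278]
top btn [ 0.4304 -0.2941  0.045 ] [ 0.4295 -0.2914  0.0554]
top hex [0.6625 0.0811 0.106 ] [0.6621 0.0815 0.1072]
top lever [ 0.666  -0.0663  0.126 ] [ 0.6671 -0.0665  0.126 ]
top levend [ 0.5816 -0.0583  0.13  ] [ 0.6075 -0.0654  0.0016]
top spout [ 0.662  -0.1406  0.115 ] [ 0.662  -0.1399  0.1156]
top nozzle [ 0.5288 -0.0071  0.05  ] [ 0.5278 -0.0072  0.0545]
scene hub [0.6649 0.0058 0.12  ] [0.6655 0.006  0.1204]
scene dial [0.4249 0.2632 0.027 ] [0.4271 0.2602 0.0287]
scene btn [ 0.429  -0.2906  0.045 ] [ 0.4375 -0.2926  0.056 ]
```

Call:
{"fn": "step_arm", "kwargs": {"increments": [[[2.6, -3.4, 0.5], [0, 0, 0]], [[2.6, -3.4, 0.5], [0, 0, 0]], [[2.6, -3.4, 0.5], [0, 0, 0]], [[2.6, -3.4, 0.5], [0, 0, 0]], [[2.6, -3.4, 0.5], [0, 0, 0]], [[2.6, -3.4, 0.5], [0, 0, 0]], [[2.6, -3.4, 0.5], [0, 0, 0]], [[2.6, -3.4, 0.5], [0, 0, 0]], [[2.6, -3.4, 0.5], [0, 0, 0]], [[2.6, -3.4, 0.5], [0, 0, 0]]], "fingers": 0}}

```text
clock: 1.1
tool_pos: [0.4748, 0.2455, 0.2887]
eef_rot: [0.174, 0.985, -0.0, -0.0]
contact_force: [0.5, 0.6, 0.2]
opening: 0.115
finger_force: 0.0
```

Call:
{"fn": "step_arm", "kwargs": {"increments": [[[2.2, -3.0, 0], [0, 0, 0]], [[2.2, -3.0, 0], [0, 0, 0]], [[2.2, -3.0, 0], [0, 0, 0]], [[2.2, -3.0, 0], [0, 0, 0]], [[2.2, -3.0, 0], [0, 0, 0]], [[2.2, -3.0, 0], [0, 0, 0]], [[2.2, -3.0, 0], [0, 0, 0]], [[2.2, -3.0, 0], [0, 0, 0]], [[0, 0, 0], [0, 0, 0]], [[0, 0, 0], [0, 0, 0]]]}}

```text
clock: 2.1
tool_pos: [0.6499, 0.0063, 0.2879]
eef_rot: [0.175, 0.985, -0.0, -0.001]
contact_force: [0.2, 1.3, 0.1]
opening: 0.003
finger_force: 0.0
```

```bash
python3 - <<'E'
from h import *
cv2.imwrite('pics/w1.png',cv2.resize(grab('wrist')[:,:,::-1],(800,600),interpolation=cv2.INTER_CUBIC))
c=r.calibration('wrist');print(-c['R'].T@c['t'],c['R'],c['fov_y']);s=r.get_state();print(s['tool_pos'],s['opening'])
E
```

```text
[0.58641553 0.03076823 0.43486115] [[ 0.34150395  0.9398798   0.00100868]
 [ 0.90656599 -0.32968225  0.26352934]
 [ 0.24801844 -0.08908187 -0.96465085]] 66.8294756767805
[0.64954931 0.00795635 0.28818227] 0.01111795575154389
```

View pics/w1.png

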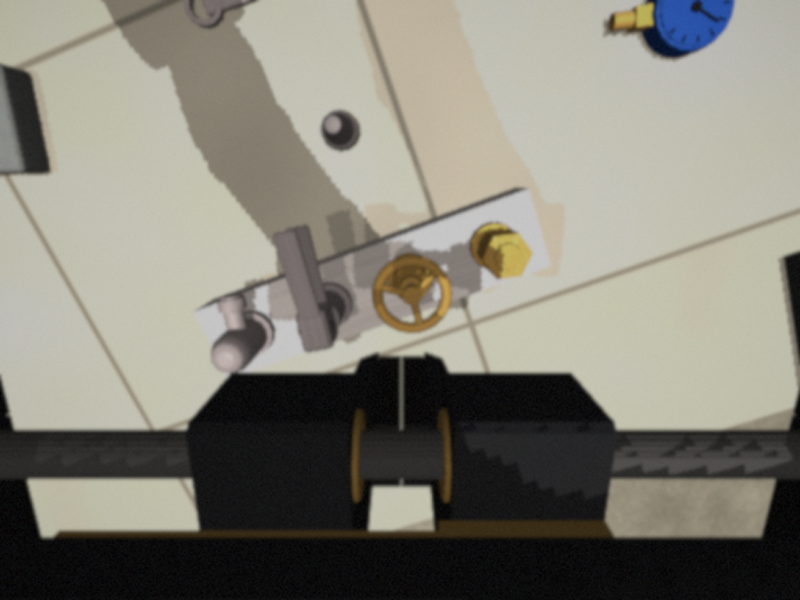

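```bash
python3 - <<'E'
from h import *
for u,v in((412,293),(412,290),(416,294)):print(world('wrist',u*.64,v*.64,z=.12),world('wrist',round(u*.64),round(v*.64)))
c=r.calibration('wrist');F=192/np.tan(np.radians(c['fov_y'])/2);s=r.get_state()['tool_pos']
p=c['R']@s+c['t'];print((F*p[0]/p[2]+c['cx'])/.64,(F*p[1]/p[2]+c['cy'])/.64)
print(world('wrist',505*.64,258*.64,z=.106),world('wrist',318*.64,350*.64,z=.126))
E
```

```text
[0.66360718 0.01000735 0.12      ] [0.66421943 0.01016341 0.12011927]
[0.66153597 0.0107502  0.12      ] [0.66193254 0.01096843 0.12065533]
[0.66528038 0.01243865 0.12      ] [0.66492965 0.01226795 0.12034424]
400.57179453425016 377.4407370879224
[0.66558062 0.08172866 0.106     ] [ 0.67877754 -0.06788665  0.126     ]
```

Call:
{"fn": "step_arm", "kwargs": {"increments": [[[0.35, 0, 0], [0, 0, 0]], [[0.35, 0, 0], [0, 0, 0]], [[0.35, 0, 0], [0, 0, 0]], [[0.3, 0, -1.5], [0, 0, 0]], [[0, 0, -1.5], [0, 0, 0]], [[0, 0, -1.5], [0, 0, 0]], [[0, 0, -1.5], [0, 0, 0]], [[0, 0, -1.5], [0, 0, 0]], [[0, 0, 0], [0, 0, 0]], [[0, 0, 0], [0, 0, 0]]]}}

```text
clock: 3.15
tool_pos: [0.6635, 0.0073, 0.2131]
eef_rot: [0.174, 0.985, -0.0, -0.001]
contact_force: [-0.1, 0.2, 1.4]
opening: 0.008
finger_force: 0.0
```

```bash
python3 - <<'E'
from h import *
cv2.imwrite('pics/w2.png',cv2.resize(grab('wrist')[:,:,::-1],(800,600),interpolation=cv2.INTER_CUBIC))
s=r.get_state();print(s['tool_pos'],s['opening'])
E
```

```text
[0.66395315 0.00733323 0.21388268] 0.004615219067228926
```

View pics/w2.png

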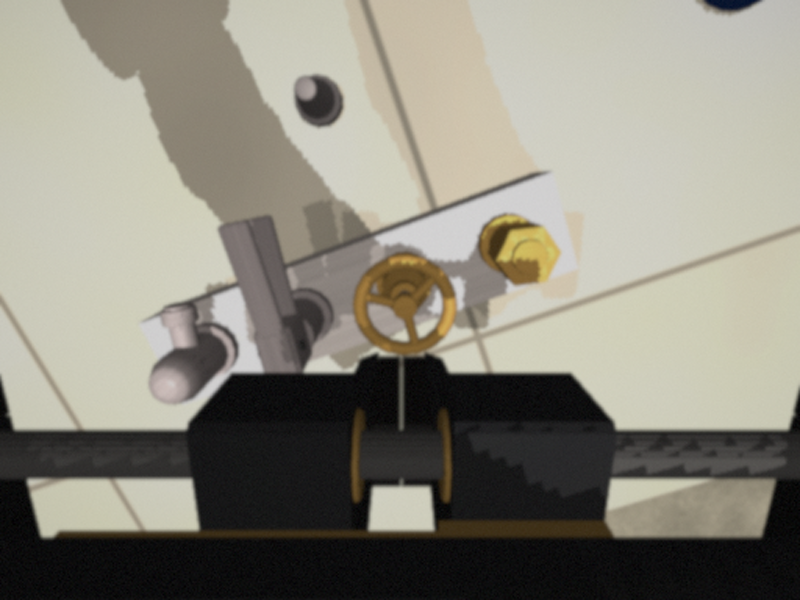

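```bash
python3 - <<'E'
from h import *
for u,v in((404,304),(405,306)):print(world('wrist',u*.64,v*.64,z=.12),world('wrist',round(u*.64),round(v*.64)))
print(world('wrist',530*.64,252*.64,z=.106))
E
```

```text
[0.66327469 0.00936239 0.12      ] [0.66366191 0.00961868 0.12041015]
[0.66453097 0.00949079 0.12      ] [0.66443574 0.00933722 0.12063578]
[0.66264427 0.08492864 0.106     ]
```

Call:
{"fn": "step_arm", "kwargs": {"increments": [[[0, 0.15, -1.0], [0, 0, 0]], [[0, 0, -1.5], [0, 0, 0]], [[0, 0, -1.5], [0, 0, 0]], [[0, 0, -1.5], [0, 0, 0]], [[0, 0, -1.0], [0, 0, 0]], [[0, 0, -0.5], [0, 0, 0]], [[0, 0, -0.3], [0, 0, 0]], [[0, 0, 0], [0, 0, 0]], [[0, 0, 0], [0, 0, 0]], [[0, 0, 0], [0, 0, 0]]]}}

```text
clock: 4.2
tool_pos: [0.6641, 0.0087, 0.1414]
eef_rot: [0.174, 0.985, 0.0, 0.001]
contact_force: [-0.1, 0.5, 0.0]
opening: 0.007
finger_force: 0.0
```

Call:
{"fn": "step_arm", "kwargs": {"increments": [[[0, 0, 0], [0, 0, 0]], [[0, 0, 0], [0, 0, 0]], [[0, 0, 0], [0, 0, 0]], [[0, 0, 0], [0, 0, 0]], [[0, 0, 0], [0, 0, 0]], [[0, 0, 0], [0, 0, 0]], [[0, 0, 0], [0, 0, 0]], [[0, 0, 0], [0, 0, 0]], [[0, 0, 0], [0, 0, 0]], [[0, 0, 0], [0, 0, 0]]]}}

```text
clock: 5.2
tool_pos: [0.6637, 0.0086, 0.1407]
eef_rot: [0.174, 0.985, 0.0, 0.0]
contact_force: [-0.5, 0.7, 1.1]
opening: 0.006
finger_force: 0.0
```

Call:
{"fn": "step_arm", "kwargs": {"increments": [[[0, 0, 0], [0, 0, 0]], [[0, 0, 0], [0, 0, 0]], [[0, 0, 0], [0, 0, 0]], [[0, 0, 0], [0, 0, 0]], [[0, 0, 0], [0, 0, 0]], [[0, 0, 0], [0, 0, 0]], [[0, 0, 0], [0, 0, 0]], [[0, 0, 0], [0, 0, 0]], [[0, 0, 0], [0, 0, 0]], [[0, 0, 0], [0, 0, 0]]]}}

```text
clock: 6.2
tool_pos: [0.6637, 0.0087, 0.1408]
eef_rot: [0.174, 0.985, 0.0, 0.0]
contact_force: [0.6, -0.0, 0.7]
opening: 0.005
finger_force: 0.0
```

Call:
{"fn": "step_arm", "kwargs": {"increments": [[[0, 0, 0], [0, 0, 0]], [[0, 0, 0], [0, 0, 0]], [[0, 0, 0], [0, 0, 0]], [[0, 0, 0], [0, 0, 0]], [[0, 0, 1], [0, 0, 0]], [[0, 0, 2], [0, 0, 0]], [[0, 0, 3], [0, 0, 0]], [[0, 0, 4], [0, 0, 0]], [[0, 0, 3], [0, 0, 0]], [[-1, 0, 1], [0, 0, 0]]]}}

```text
clock: 7.2
tool_pos: [0.6562, 0.0091, 0.2851]
eef_rot: [0.174, 0.985, 0.001, 0.004]
contact_force: [-0.1, 0.2, -0.3]
opening: 0.007
finger_force: 0.0
```

Call:
{"fn": "step_arm", "kwargs": {"increments": [[[-3.5, 2.0, 0], [0, 0, 0]], [[-3.5, 2.0, 0], [0, 0, 0]], [[-3.5, 2.5, 0], [0, 0, 0]], [[-2.5, 3.0, 0], [0, 0, 0]], [[-2.5, 3.0, -0.5], [0, 0, 0]], [[-2.5, 3.0, -0.5], [0, 0, 0]], [[-2.5, 3.5, -1], [0, 0, 0]], [[-2, 3.5, -2], [0, 0, 0]], [[-0.8, 3, -2], [0, 0, 0]], [[0, 0, -1], [0, 0, 0]]]}}

```text
clock: 8.2
tool_pos: [0.4172, 0.268, 0.2095]
eef_rot: [0.17, 0.985, 0.001, -0.002]
contact_force: [-0.7, 0.2, 1.1]
opening: 0.006
finger_force: 0.0
```

Call:
{"fn": "step_arm", "kwargs": {"increments": [[[0, 0, -1], [0, 0, 0]], [[0, 0, -1], [0, 0, 0]], [[0, 0, -1], [0, 0, 0]], [[0, 0, -1], [0, 0, 0]], [[0, 0, -1], [0, 0, 0]], [[0, 0, -1], [0, 0, 0]], [[0, 0, 0], [0, 0, 0]], [[0, 0, 0], [0, 0, 0]], [[0, 0, 0], [0, 0, 0]], [[0, 0, 0], [0, 0, 0]]]}}

```text
clock: 9.2
tool_pos: [0.4209, 0.2639, 0.1512]
eef_rot: [0.174, 0.985, 0.0, 0.0]
contact_force: [-1.0, 0.2, -1.0]
opening: 0.004
finger_force: 0.0
```

```bash
python3 - <<'E'
from h import *
cv2.imwrite('pics/w3.png',cv2.resize(grab('wrist')[:,:,::-1],(800,600),interpolation=cv2.INTER_CUBIC))
s=r.get_state();print(s['tool_pos'],s['opening'])
E
```

```text
[0.42089202 0.26384896 0.15110813] 0.005318230251376098
```

View pics/w3.png

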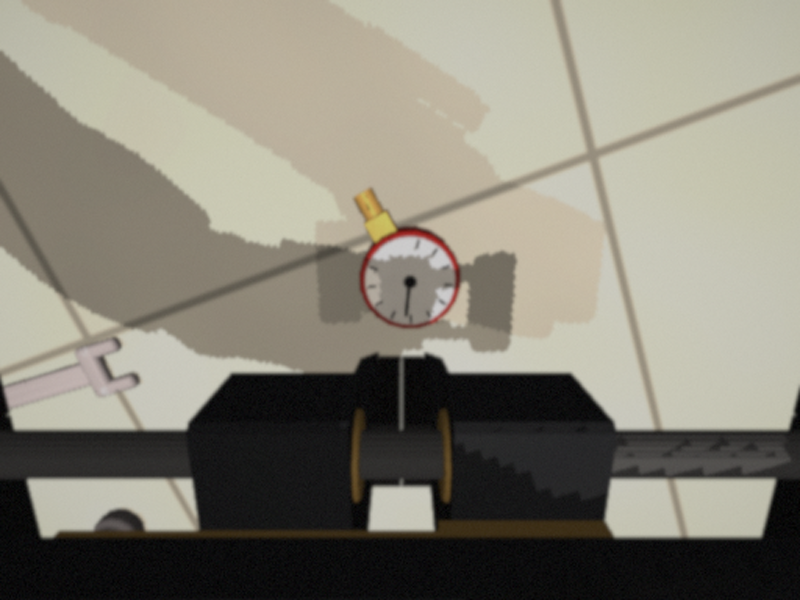

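The red gauge is seen, with its dial centre at (410,281).

```bash
python3 - <<'E'
from h import *
for u,v in((410,281),(409,279)):print(world('wrist',u*.64,v*.64,z=.027),world('wrist',round(u*.64),round(v*.64)))
E
```

```text
[0.41667099 0.27172549 0.027     ] [0.41646546 0.27137304 0.028015  ]
[0.4152892  0.27157327 0.027     ] [0.41557509 0.27169417 0.02790654]
```

Call:
{"fn": "step_arm", "kwargs": {"increments": [[[-0.5, 0.7, -0.5], [0, 0, 0]], [[0, 0, -1.5], [0, 0, 0]], [[0, 0, -2], [0, 0, 0]], [[0, 0, -2], [0, 0, 0]], [[0, 0, -1.5], [0, 0, 0]], [[0, 0, -1.2], [0, 0, 0]], [[0, 0, -0.8], [0, 0, 0]], [[0, 0, -0.5], [0, 0, 0]], [[0, 0, -0.3], [0, 0, 0]], [[0, 0, 0], [0, 0, 0]]]}}

```text
clock: 10.25
tool_pos: [0.4157, 0.2707, 0.0477]
eef_rot: [0.174, 0.985, 0.0, 0.0]
contact_force: [-0.5, -0.6, 0.1]
opening: 0.006
finger_force: 0.0
```

Call:
{"fn": "step_arm", "kwargs": {"increments": [[[0, 0, 0], [0, 0, 0]], [[0, 0, 0], [0, 0, 0]], [[0, 0, 0], [0, 0, 0]], [[0, 0, 0], [0, 0, 0]], [[0, 0, 0], [0, 0, 0]], [[0, 0, 0], [0, 0, 0]], [[0, 0, 0], [0, 0, 0]], [[0, 0, 0], [0, 0, 0]], [[0, 0, 0], [0, 0, 0]], [[0, 0, 0], [0, 0, 0]]]}}

```text
clock: 11.25
tool_pos: [0.4157, 0.2707, 0.0477]
eef_rot: [0.174, 0.985, 0.0, -0.0]
contact_force: [-0.3, -0.3, -0.4]
opening: 0.005
finger_force: 0.0
```

Call:
{"fn": "step_arm", "kwargs": {"increments": [[[0, 0, 0], [0, 0, 0]], [[0, 0, 0], [0, 0, 0]], [[0, 0, 0], [0, 0, 0]], [[0, 0, 0], [0, 0, 0]], [[0, 0, 0], [0, 0, 0]], [[0, 0, 0], [0, 0, 0]], [[0, 0, 0], [0, 0, 0]], [[0, 0, 0], [0, 0, 0]], [[0, 0, 0], [0, 0, 0]], [[0, 0, 0], [0, 0, 0]]]}}

```text
clock: 12.25
tool_pos: [0.4157, 0.2707, 0.0477]
eef_rot: [0.174, 0.985, 0.0, -0.0]
contact_force: [0.2, -0.0, 0.4]
opening: 0.002
finger_force: 0.0
```

Call:
{"fn": "step_arm", "kwargs": {"increments": [[[0, 0, 0], [0, 0, 0]], [[0, 0, 0], [0, 0, 0]], [[0, 0, 0], [0, 0, 0]], [[0, 0, 0], [0, 0, 0]], [[0, 0, 1], [0, 0, 0]], [[0, 0, 2], [0, 0, 0]], [[0, 0, 3], [0, 0, 0]], [[0, 0, 4], [0, 0, 0]], [[0, 0, 4], [0, 0, 0]], [[0, 0, 3], [0, 0, 0]]]}}

```text
clock: 13.25
tool_pos: [0.4159, 0.2707, 0.2208]
eef_rot: [0.174, 0.985, 0.001, 0.001]
contact_force: [0.4, 1.1, 0.5]
opening: 0.005
finger_force: 0.0
```

Call:
{"fn": "step_arm", "kwargs": {"increments": [[[2, -3.5, 0], [0, 0, 0]], [[2, -4, 0], [0, 0, 0]], [[2, -4, 0], [0, 0, 0]], [[2, -4, 0], [0, 0, 0]], [[0, -4, 0], [0, 0, 0]], [[0, -4, 0], [0, 0, 0]], [[0, -4, 0], [0, 0, 0]], [[0, -4, 0], [0, 0, 0]], [[0, -4, 0], [0, 0, 0]], [[0, -4, 0], [0, 0, 0]]]}}

```text
clock: 14.25
tool_pos: [0.4952, -0.126, 0.2185]
eef_rot: [0.174, 0.985, -0.0, 0.0]
contact_force: [1.0, -0.4, -0.2]
opening: 0.004
finger_force: 0.0
```

Call:
{"fn": "step_arm", "kwargs": {"increments": [[[-2, -4, 0], [0, 0, 0]], [[-2, -4, 0], [0, 0, 0]], [[-2, -4, 0], [0, 0, 0]], [[-0.6, -4, 0], [0, 0, 0]], [[0, -0.5, -1], [0, 0, 0]], [[0, 0, -1.5], [0, 0, 0]], [[0, 0, -1.5], [0, 0, 0]], [[0, 0, -1], [0, 0, 0]], [[0, 0, 0], [0, 0, 0]], [[0, 0, 0], [0, 0, 0]]]}}

```text
clock: 15.25
tool_pos: [0.43, -0.2889, 0.1681]
eef_rot: [0.174, 0.985, 0.0, 0.0]
contact_force: [-0.7, 0.6, 0.1]
opening: 0.004
finger_force: 0.0
```

```bash
python3 - <<'E'
from h import *
cv2.imwrite('pics/w4.png',cv2.resize(grab('wrist')[:,:,::-1],(800,600),interpolation=cv2.INTER_CUBIC))
s=r.get_state();print(s['tool_pos'],s['opening'])
E
```

```text
[ 0.43014641 -0.28912688  0.168315  ] 0.007819238620202899
```

View pics/w4.png

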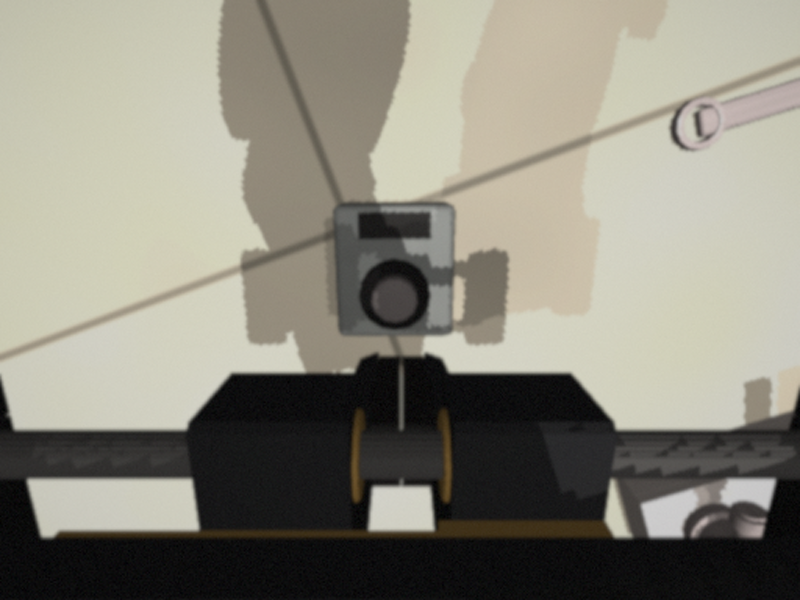

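The counter's button is at about (394,298), just ahead of the fingertips.

```bash
python3 - <<'E'
from h import *
for u,v in((394,299),(394,296),(398,299),(390,299)):print(world('wrist',u*.64,v*.64,z=.055),world('wrist',round(u*.64),round(v*.64)))
print(world('wrist',368*.64,290*.64//1,z=.04), world('wrist',round(345*.64),round(300*.64)),world('wrist',round(394*.64),round(270*.64)))
E
```

```text
[ 0.43021799 -0.29306496  0.055     ] [ 0.42953369 -0.29295182  0.05627724]
[ 0.42849968 -0.29243368  0.055     ] [ 0.42773197 -0.29228821  0.05637042]
[ 0.43102469 -0.29084382  0.055     ] [ 0.43048186 -0.29036558  0.05624578]
[ 0.42941129 -0.29528606  0.055     ] [ 0.42890438 -0.29467684  0.05628713]
[ 0.42238615 -0.30760723  0.04      ] [ 0.42526293 -0.32461748  0.03449744] [ 0.41557791 -0.2879707   0.04629126]
```

Call:
{"fn": "step_arm", "kwargs": {"increments": [[[0, -0.4, -0.8], [0, 0, 0]], [[0, 0, -1.5], [0, 0, 0]], [[0, 0, -2], [0, 0, 0]], [[0, 0, -2], [0, 0, 0]], [[0, 0, -1.5], [0, 0, 0]], [[0, 0, -1], [0, 0, 0]], [[0, 0, -0.8], [0, 0, 0]], [[0, 0, -0.5], [0, 0, 0]], [[0, 0, 0], [0, 0, 0]], [[0, 0, 0], [0, 0, 0]]]}}

```text
clock: 16.3
tool_pos: [0.4299, -0.2935, 0.0671]
eef_rot: [0.174, 0.985, -0.0, 0.0]
contact_force: [-0.8, -0.2, -0.5]
opening: 0.006
finger_force: 0.0
```

Call:
{"fn": "step_arm", "kwargs": {"increments": [[[0, 0, -0.2], [0, 0, 0]], [[0, 0, -0.2], [0, 0, 0]], [[0, 0, -0.2], [0, 0, 0]], [[0, 0, -0.2], [0, 0, 0]], [[0, 0, -0.2], [0, 0, 0]], [[0, 0, -0.2], [0, 0, 0]], [[0, 0, -0.1], [0, 0, 0]], [[0, 0, 0], [0, 0, 0]], [[0, 0, 0], [0, 0, 0]], [[0, 0, 0], [0, 0, 0]]]}}

```text
clock: 17.3
tool_pos: [0.4297, -0.2933, 0.0539]
eef_rot: [0.174, 0.985, 0.0, 0.0]
contact_force: [0.3, 1.1, 3.4]
opening: 0.003
finger_force: 1.4
```

Contact has begun (3.4 N). I'll press on until the force rises past the spring's 5 N.

Call:
{"fn": "step_arm", "kwargs": {"increments": [[[0, 0, -0.1], [0, 0, 0]], [[0, 0, -0.1], [0, 0, 0]], [[0, 0, -0.1], [0, 0, 0]], [[0, 0, -0.1], [0, 0, 0]], [[0, 0, 0], [0, 0, 0]], [[0, 0, 0], [0, 0, 0]], [[0, 0, 0], [0, 0, 0]], [[0, 0, 0], [0, 0, 0]], [[0, 0, 0], [0, 0, 0]], [[0, 0, 0], [0, 0, 0]]]}}

```text
clock: 18.3
tool_pos: [0.4297, -0.2933, 0.0504]
eef_rot: [0.174, 0.985, -0.0, 0.0]
contact_force: [-1.4, 1.6, 10.3]
opening: 0.008
finger_force: 5.5
```

Call:
{"fn": "step_arm", "kwargs": {"increments": [[[0, 0, -0.1], [0, 0, 0]], [[0, 0, 0], [0, 0, 0]], [[0, 0, 0], [0, 0, 0]], [[0, 0, 0], [0, 0, 0]], [[0, 0, 0], [0, 0, 0]], [[0, 0, 0], [0, 0, 0]], [[0, 0, 0], [0, 0, 0]], [[0, 0, 0], [0, 0, 0]], [[0, 0, 0], [0, 0, 0]], [[0, 0, 0], [0, 0, 0]]]}}

```text
clock: 19.3
tool_pos: [0.4297, -0.2934, 0.0502]
eef_rot: [0.174, 0.985, -0.0, 0.0]
contact_force: [-2.0, 1.6, 20.0]
opening: 0.007
finger_force: 9.9
```

Hard stop reached: the force rose to 20 N with no further travel. Now up and clear.

Call:
{"fn": "step_arm", "kwargs": {"increments": [[[0, 0, 0.3], [0, 0, 0]], [[0, 0, 0.5], [0, 0, 0]], [[0, 0, 1], [0, 0, 0]], [[0, 0, 2], [0, 0, 0]], [[0, 0, 3], [0, 0, 0]], [[0, 0, 3], [0, 0, 0]], [[0, 0, 2], [0, 0, 0]], [[0, 0, 1], [0, 0, 0]], [[0, 0, 0], [0, 0, 0]], [[0, 0, 0], [0, 0, 0]]]}}

```text
clock: 20.3
tool_pos: [0.4292, -0.2932, 0.1761]
eef_rot: [0.174, 0.985, 0.0, -0.001]
contact_force: [0.5, 0.6, 0.3]
opening: 0.005
finger_force: 0.0
```

```bash
python3 - <<'E'
from h import *
grab('wrist');print(world('wrist',round(394*.64),round(298*.64)))
s=r.get_state();print(s['tool_pos'],s['contact_force'],s['qd'].round(3))
print(r.finish_job())
E
```

```text
[ 0.43058381 -0.29801785  0.05634796]
[ 0.42897926 -0.29301137  0.17574003] [ 0.34688914 -0.15523251  0.04591928] [-0.005  0.009  0.001  0.002 -0.001  0.002  0.001]
the job is handed in; nothing more can be done
None
```

The job is done and handed in: I pointed at the handwheel hub, then at the red gauge's dial, for over two seconds each from about 2 cm above, then pressed the check button to its stop. It came back up, and the arm finished about 12 cm clear of it.

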